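# Check the brake lever's stop

### The job

Check the brake lever on the handlebar stub: with the outside of the fingers, press the lever in towards the rubber grip until it comes up against its stop, short of the bar, and keep it there for a second; take the fingers off so that it springs all the way back out; then press it in to its stop once more and finish the program there, holding it in with a steady push. Press only on the lever's outer face: do not take hold of the lever or touch the bar, do not force the lever, and leave everything else on the bench where it is.

Things in the scene. Friction and masses are not known exactly. Their poses are not given: they have to be found in the camera images.
- stand: grey bench stand bolted to the bench, carrying a handlebar stub. Origin: bench top, below the bar. In its frame the bar runs along y, 90 mm up; the lever is on the bar's -x side, pivot towards +y, free end towards -y. Base plate on feet, its top 24 mm up, x -45..65, y -45..85 mm; upright with saddle clamp (44 x 24 mm, 114 mm high) at y = 73 mm.
- brake_lever (a joint): lever hinge, axis vertical, at x = -32, y = 45 mm in the stand's frame. 0 = fully out (rest), grows as the lever swings in to the bar (anticlockwise from above); stop at 0.32 rad. A spring returns it to 0: at press_point it takes about 3 N to start it, rising to about 7 N just before the stop; at the stop the force rises steeply.
- bar_middle (a point): middle of the rubber grip, on the bar's centre line: in the stand's frame x = 0, y = -48, z = 90 mm. The bar is a steel tube of 22 mm diameter along the stand's y with a black rubber grip, 30 mm diameter (end collars 36), from y = -118 to 17 mm, and the aluminium lever clamp at y = 33..55 mm. Not to be touched.
- lever_pivot (a point): on the lever's hinge axis at the blade's mid height, 90 mm above the bench; turns with the lever, axes those of the stand at joint 0. In this frame the aluminium blade, 8 mm thick and 16 mm high, runs from (-20,-22) by (-36,-60) to a ball end of 18 mm diameter at (-48,-126) mm. Its outer face looks to -x. At the stop the ball is still about 14 mm short of the grip.
- press_point (a point): point on the blade's outer face (away from the bar), mid height, at (-45,-85,0) mm in lever_pivot's frame, 96 mm from the hinge; moves with the lever, axes as lever_pivot's. Push along its (0.98,-0.19,0). It travels about 31 mm from rest to stop. Free room of 60 mm outside it above 66 mm from the bench.
- weight_large: brass test weight, 38 mm diameter, 65 mm high, with a knob; stands by the lever stand. Origin: centre of its underside. Leave alone.
- weight_small: steel test weight, 29 mm diameter, 49 mm high. Origin: centre of its underside. Leave alone.
- tape: roll of blue tape lying flat, 56 mm diameter, 19 mm high. Origin: centre of its underside. Leave alone.
- battery: battery lying down, 15 mm diameter, 51 mm long (its y). Origin: centre of its underside. Leave alone.
- counter: round steel tally counter, 77 x 47 x 26 mm. Origin: centre of its underside. Leave alone.
There are look-alikes about, which are no part of the job. Of the things that look like the stand, the larger one is meant.

How it is judged:
By the outcome, as a careful person would: the job done as asked, in the order asked, and still so for the second after the job is handed in, while the arm keeps its last pose, push and grip.
It also fails if it takes over 43 s, if anything falls off the work surface, if the arm or the gripper's body presses on something with over 40 N, if the wrist force passes 120 N, or if a joint passes its speed limit or range.

### The arm

A 6-joint arm with a two-finger parallel gripper is mounted at the origin on the work surface; the furniture and walls round the work are solid. World frame = base frame: x ahead of the robot, y to its left, z up, the work surface at z = 0. Lengths are in m, angles in rad, forces in N, time in s.
With the tool pointing down it reaches from about 0.3 to 0.875 m from the base axis. Payload 4.2 kg.
Tool frame: the origin (TCP) lies at the very end of the fingers, on their centre line; the grasp point (between the pads) lies 19 mm behind it; z points along the fingers, x is the direction in which the jaws open and shut, and the axes are right-handed (so a half turn about z gives the same grasp; the last joint's range is limited). The gripper opens to 85 mm and grips with 20 to 120 N. Pads are 22 mm wide; open, the fingers measure 114 mm over their backs; the gripper's body (76 mm by 85 mm) begins 54 mm behind the grasp point. The pads swing forward as they close: fully open they stand 13 mm farther back than shut.
Start: joints at [1.304, 0.32, 1.565, -0, 1.257, -0.02], TCP at [0.14, 0.558, 0.231] pointing down, gripper open.
Joint ranges: [-3.11, 3.11], [-0.84, 2.01], [0.21, 2.61], [-1.34, 4.49], [0.05, 2.63], [-2.56, 2.56]. Speed limits (rad/s): [2.57, 2.57, 3.14, 3.14, 3.14, 3.14].

### API

Orientations are given as a rotation vector (axis times angle).
In Python, from station import sensors, viewer, bot gives the robot as it stands.
- The arm moves only by the tool servo_tool, never from a script. Its argument "commands" is a list of rows, each a list of 7 numbers: the shift along the tool's x, y, z in m, then the turn, a rotation vector about the tool's x, y, z in rad, then the opening, from -1 (shut) to 1 (fully open). A call has 1 to 10 rows; each row shifts and turns the pose as measured when the row begins, along the tool's axes as they then stand; what a row does not reach is not made up. A row lasts 1/10 s, in which the tool goes at most 50 mm and 8.59 degrees, less where a joint would pass 70% of its speed; a pose out of reach is approached as far as the arm can. A call with a gripper value outside its range is refused whole. The fingers move at their own pace and stop on an object; "squeeze" is the grip in N (left out, the last holds). Time passes only in rows, so rows that do not move let the fingers close. It gives the time, the measured TCP pose, the force and the opening at its end, in the units of the state.
- sensors.state(): the state, without advancing time (a new reading comes with each control period).
- viewer.read_camera(name): name is "scene" or "side" or "wrist"; returns a dict with "frame" (480x640x3 uint8, red, green, blue), "intrinsics" (3x3 intrinsics, pixels), "rvec" (rotation vector, rad) and "tvec" (3), from world to camera coordinates, as OpenCV has them; the wrist camera has in their place "tool_from_camera" (4x4, takes a point from camera to tool coordinates, whose origin is the TCP and whose axes are the tool frame's). Camera axes: x right, y down, z forward; pixel columns grow to the right and rows downward; lengths in m; the calibration is good to about 2 mm. A picture is of the moment at which its call begins: read the wrist's pose just before it. There is no depth.
- bot.close_job(): hands the job in, once; it reports no verdict.
Trained networks look in the newest picture that a camera, given by its name, has taken for a name from the list of things; names that differ only in an ending like _2 or _b are one class to them, and where a whole thing is asked for, a point or a joint stands for the part that bears it (a point fixed in the world has none). Each returns a list of dicts, best first, with "confidence" (0 to 1); they miss things now and then, are a little off and sometimes report something else, mostly with a low value. They report only what shows in the picture. A call takes as long as a camera call. They do not tell look-alikes from the thing itself.
- viewer.silhouettes(camera, name): "pixels" (480x640 bool, what is visible of it) and "position" ([column, row] in pixels, amid what is visible of it).
The state is a dict: "t": time; "qpos": joint angles; "joint_vel": joint speeds; "joint_torque": joint torques, N m; "eef_pos": TCP position; "eef_rot": TCP orientation; "contact_force": force on the tool from outside, world axes, zero at the start; "moment": the same for the moment, N m; "opening": finger opening in m.
Only numpy, scipy, OpenCV 4.12 (cv2) and the standard library are available. Lean on these libraries where they do the work, as an engineer would, in place of code of your own. Each camera call takes 0.05 s, during which the arm holds its last target.

## Working session

There is one attempt and no reset: what is moved stays moved. The work goes in short steps, Python scripts to look and compute and a tool call to move; the robot and the scene stay as the last step left them, time stands still between calls to the robot, and variables do not carry over. Pictures are saved under pics/ and viewed, and the job is handed in when it is done.

Besides the shell and the picture viewer there is one more tool, called after "Emit:" as name(argument=value, ...), one argument or row to a line, values as JSON. servo_tool: Moves the arm, as the interface text tells. Its arguments: {"type":"object","properties":{"commands":{"type":"array"},"squeeze":{"type":"number"}},"required":["commands"]}

```bash
mkdir -p pics; ls
cat > h.py <<'E'
import numpy as np,cv2
from station import sensors,viewer,bot
def cam(n,save=None):
    c=viewer.read_camera(n)
    if save: cv2.imwrite('pics/'+save,c['frame'][:,:,::-1])
    return c
E
python3 - <<'E'
from h import *
s=sensors.state();print({k:np.round(v,3) for k,v in s.items()})
for n in('scene','side'):
    c=cam(n,n+'0.png');print(n,c['intrinsics'].tolist(),c['rvec'],c['tvec'])
    for o in('stand','brake_lever','weight_large'):
        for r in viewer.silhouettes(n,o):
            p=r['pixels'];ys,xs=np.where(p);print(o,round(r['confidence'],2),r['position'],p.sum(),xs.min(),xs.max(),ys.min(),ys.max())
E
```

```text
pics
{'t': np.float64(0.0), 'qpos': array([ 1.304,  0.32 ,  1.566,  0.   ,  1.257, -0.02 ]), 'joint_vel': array([-0.002, -0.002,  0.001,  0.   ,  0.001, -0.   ]), 'joint_torque': array([-0.0000e+00, -4.1552e+01, -2.3417e+01,  0.0000e+00,  8.0000e-03,
       -0.0000e+00]), 'eef_pos': array([0.14 , 0.557, 0.23 ]), 'eef_rot': array([ 2.477e+00,  1.930e+00, -2.000e-03]), 'contact_force': array([-0.604, -0.095, -0.337]), 'moment': array([0.017, 0.013, 0.017]), 'opening': np.float64(0.085)}
scene [[583.9589243496472, 0.0, 324.69838539713703], [0.0, 583.9589243496472, 244.81596431540746], [0.0, 0.0, 1.0]] [ 1.91828552  1.70916214 -0.62803558] [-0.31050476 -0.34587461  2.12034496]
stand 0.85 [324.5, 263.6] 2014 301 353 220 296
stand 0.65 [472.4, 207.4] 1048 451 489 181 228
stand 0.32 [203.1, 227.4] 207 196 211 223 237
brake_lever 0.45 [337.7, 232.4] 144 332 346 220 259
weight_large 0.52 [376.2, 265.1] 218 371 384 252 271
side [[604.7848355262485, 0.0, 330.1052864023876], [0.0, 604.7848355262485, 238.74611995929092], [0.0, 0.0, 1.0]] [ 2.10123716 -1.65953797  0.44893978] [0.1141701  0.54060957 1.38189668]
stand 0.85 [329.7, 224.2] 1740 305 356 191 255
stand 0.56 [139.3, 259.3] 135 135 146 224 268
stand 0.42 [262.3, 218.7] 42 260 266 216 224
stand 0.38 [310.0, 234.2] 196 305 318 212 256
brake_lever 0.48 [309.6, 236.8] 100 306 317 212 255
weight_large 0.76 [279.6, 220.1] 224 273 286 212 231
```

Run:
```python
import cv2
for n,b in(('scene',(260,180,400,320)),('side',(240,150,400,290))):
    i=cv2.imread(f'pics/{n}0.png');x0,y0,x1,y1=b
    cv2.imwrite(f'pics/{n}0c.png',cv2.resize(i[y0:y1,x0:x1],None,fx=4,fy=4,interpolation=cv2.INTER_CUBIC))
```

```text
(no output)
```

View pics/scene0.png

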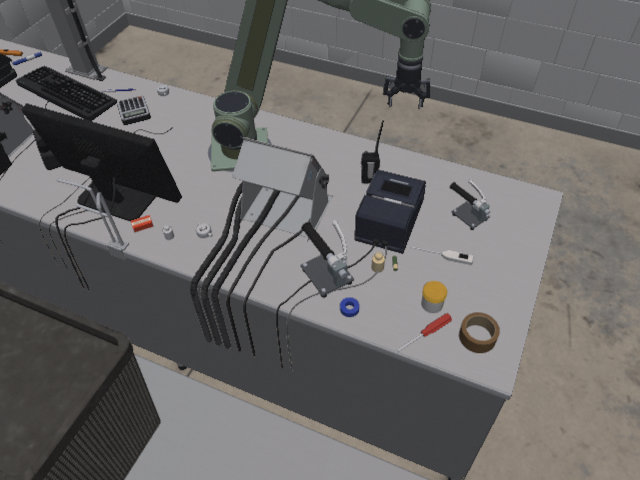

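View pics/side0.png

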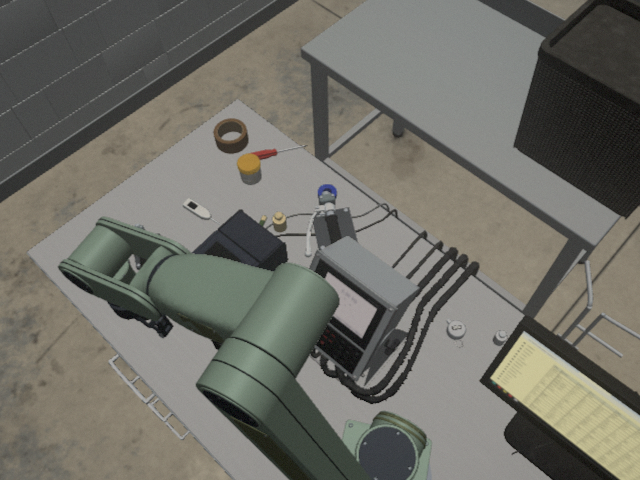

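```bash
sleep 0.1
```

```text
(no output)
```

View pics/scene0c.png

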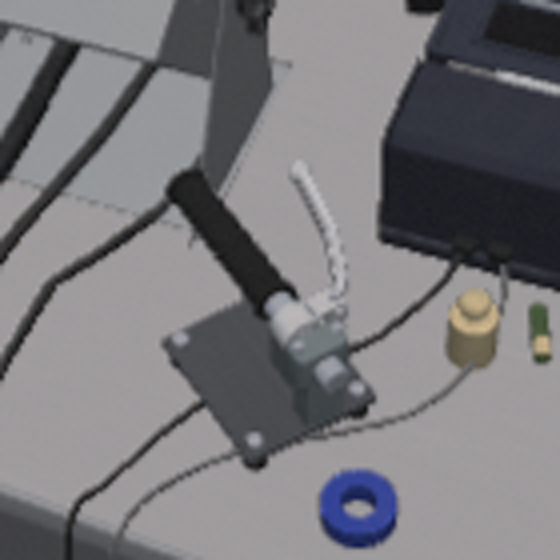

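View pics/side0c.png

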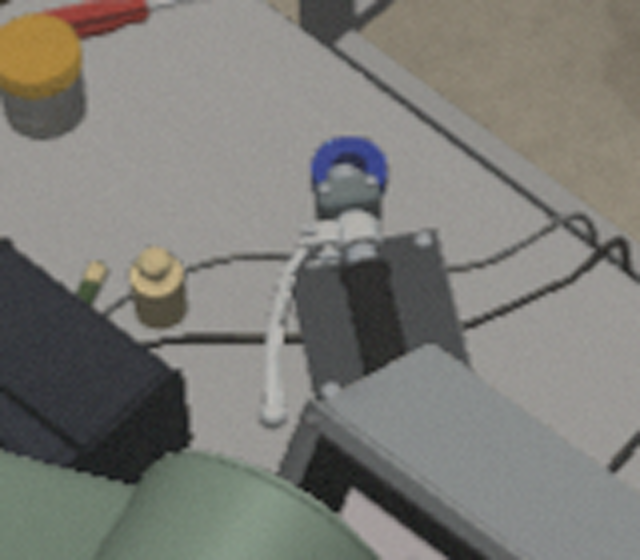

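The two candidates for the stand are scene (324,263) and scene (472,207); side (139,259) is the second one again. The first looks larger and has the brass weight and tape beside it. I'll fit the stand pose from hand-read keypoints in both cameras, and check the scale on each candidate.

```bash
cat >> h.py <<'E'
def proj(c,P):
    return cv2.projectPoints(np.float64(P).reshape(-1,3),np.float64(c['rvec']),np.float64(c['tvec']),c['intrinsics'],None)[0].reshape(-1,2)
def ray(c,uv,z):
    R=cv2.Rodrigues(np.float64(c['rvec']))[0];o=-R.T@c['tvec']
    d=R.T@np.linalg.inv(c['intrinsics'])@np.array([*uv,1.]);return o+d*(z-o[2])/d[2]
def S2W(p,P):
    P=np.float64(P).reshape(-1,3);c,s=np.cos(p[2]),np.sin(p[2]);return P@np.array([[c,-s,0],[s,c,0],[0,0,1]]).T+[p[0],p[1],0]
E
python3 - <<'E'
from h import *
from scipy.optimize import least_squares
a=cam('scene');b=cam('side')
sc=lambda x,y:(260+x/4,180+y/4); sd=lambda x,y:(240+x/4,150+y/4)
M=[(.065,-.045,.024),(.065,.085,.024),(-.045,.085,.024),(-.080,-.081,.090),(0,-.118,.09)]
ua=np.array([sc(165,345),sc(255,452),sc(374,397),sc(298,170),sc(182,187)])
Mb=[(.065,.085,.024),(-.080,-.081,.090)]
ub=np.array([sd(435,232),sd(272,412)])
f=lambda p:np.r_[(proj(a,S2W(p,M))-ua).ravel(),(proj(b,S2W(p,Mb))-ub).ravel()]
g=ray(a,(324,270),.02);print('guess',g)
best=min((least_squares(f,[g[0],g[1],t]) for t in np.arange(-3,3,1)),key=lambda r:r.cost)
print(best.x,best.cost);print(f(best.x).reshape(-1,2).round(1))
np.save('p.npy',best.x)
p=best.x
ov=a['frame'][:,:,::-1].copy()
pts={'press':(-.077,-.040,.09),'ball':(-.08,-.081,.09),'piv':(-.032,.045,.09),'end':(0,-.118,.09)}
for k,v in pts.items(): print(k,S2W(p,v).round(3))
for n,u in(('scene',a),('side',b)):
    for o in('weight_large','weight_small','tape','battery'):
        for r in viewer.silhouettes(n,o)[:3]:
            print(n,o,round(r['confidence'],2),r['position'],ray(u,r['position'],.02).round(3))
# decoy plate corners & monitor, printer, cable points (rough)
for uv,z in(((325,225),0),((272,232),0),((328,165),.1),((356,240),0),((404,250),0),((425,180),.1)): print(uv,ray(a,uv,z).round(3))
E
python3 - <<'E'
import cv2
i=cv2.imread('pics/scene0.png');cv2.imwrite('pics/dec.png',cv2.resize(i[160:240,430:520],None,fx=6,fy=6,interpolation=cv2.INTER_CUBIC))
E
```

```text
guess [0.59521824 0.2451591  0.02      ]
[ 0.58311519  0.25350276 -1.13144947] 7.927074159446383
[[-1.3 -1.5]
 [-1.2  2.2]
 [ 1.  -0.5]
 [ 0.   0.7]
 [ 0.  -0.7]
 [-1.  -1.2]
 [-0.4  0.9]]
press [[0.514 0.306 0.09 ]]
ball [[0.476 0.291 0.09 ]]
piv [[0.61  0.302 0.09 ]]
end [[0.476 0.203 0.09 ]]
scene weight_large 0.53 [376.2, 262.0] [0.584 0.405 0.02 ]
scene weight_small 0.46 [167.0, 230.4] [ 0.379 -0.232  0.02 ]
scene tape 0.51 [348.9, 301.5] [0.716 0.304 0.02 ]
scene battery 0.57 [391.5, 263.4] [0.595 0.449 0.02 ]
side weight_large 0.53 [281.7, 221.9] [0.597 0.402 0.02 ]
side weight_large 0.31 [328.8, 222.3] [0.627 0.272 0.02 ]
side weight_small 0.73 [501.8, 335.6] [ 0.396 -0.235  0.02 ]
side tape 0.63 [279.9, 222.3] [0.595 0.407 0.02 ]
side tape 0.59 [327.4, 186.9] [0.745 0.305 0.02 ]
(325, 225) [0.401 0.269 0.   ]
(272, 232) [0.409 0.098 0.   ]
(328, 165) [0.229 0.3   0.1  ]
(356, 240) [0.475 0.359 0.   ]
(404, 250) [0.533 0.501 0.   ]
(425, 180) [0.337 0.599 0.1  ]
```

View pics/dec.png

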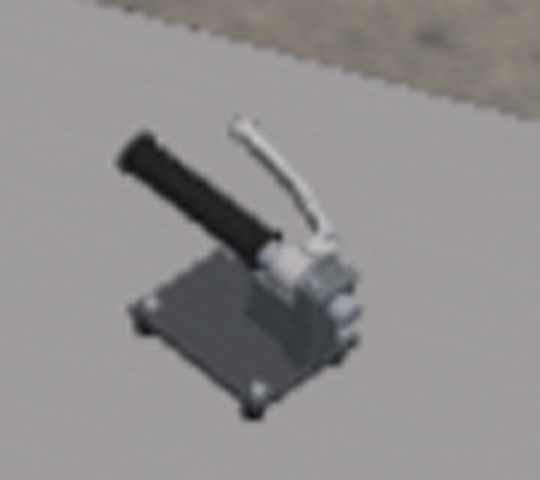

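Run:
```python
from h import *
a=cam('scene');b=cam('side')
def P(c): return c['intrinsics']@np.c_[cv2.Rodrigues(np.float64(c['rvec']))[0],c['tvec']]
def tri(u,v):
    X=cv2.triangulatePoints(P(a),P(b),np.float64(u),np.float64(v));X=(X[:3]/X[3]).ravel();return X.round(3),(proj(a,X)[0]-u).round(1)
print(tri((305,195),(348,240)),tri((318,155),(315,257)),tri((236,178),(414,288)))
for z in(.0,.04,.06,.08,.1,.12,.15):print(z,proj(a,[[.475,.359,z],[.533,.501,z]]).round(0).tolist())
s=sensors.state();R=cv2.Rodrigues(s['eef_rot'])[0];print(R.round(3))
w=cam('wrist','w0.png');print(w['tool_from_camera'].round(3),w['intrinsics'])
i=a['frame'][:,:,::-1][120:260,220:440];cv2.imwrite('pics/obs.png',cv2.resize(i,None,fx=3.6,fy=3.6))
```

```text
(array([0.469, 0.196, 0.214]), array([-4.2,  0.8])) (array([0.373, 0.248, 0.275]), array([-2.9,  0.6])) (array([0.376, 0.01 , 0.218]), array([-0.6,  0.1]))
0.0 [[356.0, 240.0], [404.0, 250.0]]
0.04 [[356.0, 232.0], [405.0, 242.0]]
0.06 [[356.0, 227.0], [406.0, 238.0]]
0.08 [[357.0, 223.0], [406.0, 233.0]]
0.1 [[357.0, 219.0], [407.0, 229.0]]
0.12 [[357.0, 214.0], [407.0, 224.0]]
0.15 [[357.0, 207.0], [408.0, 218.0]]
[[ 0.244  0.97  -0.   ]
 [ 0.97  -0.244  0.   ]
 [ 0.    -0.    -1.   ]]
[[ 1.     0.    -0.    -0.001]
 [-0.     0.95   0.312 -0.08 ]
 [ 0.    -0.312  0.95  -0.143]
 [ 0.     0.     0.     1.   ]] [[351.45535709   0.         324.73725396]
 [  0.         351.45535709 241.84572084]
 [  0.           0.           1.        ]]
```

View pics/obs.png

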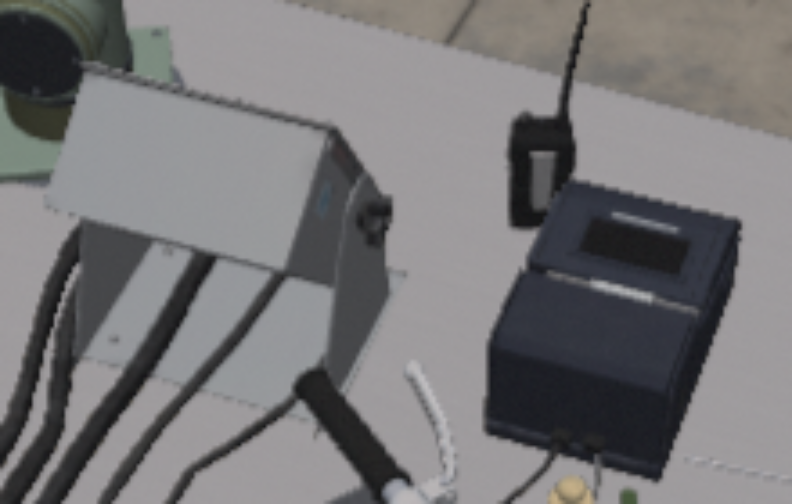

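Run:
```python
from h import *
a=cam('scene')
B=ray(a,(370,182),0);print(B)
for z in(.1,.15,.2,.25,.3,.35):print(z,proj(a,[B[0],B[1],z]).round(0).tolist())
C=ray(a,(425,178),.13);print(C)
```

```text
[0.22440492 0.44415611 0.        ]
0.1 [[371.0, 160.0]]
0.15 [[372.0, 149.0]]
0.2 [[373.0, 137.0]]
0.25 [[374.0, 124.0]]
0.3 [[374.0, 111.0]]
0.35 [[375.0, 97.0]]
[0.358276   0.59086495 0.13      ]
```

Emit:
servo_tool(
  commands=[
    [0, 0, -0.045, 0, 0, 0, -1],
    [0, 0, -0.045, 0, 0, 0, -1],
    [0, 0.01, -0.03, 0, 0, 0, -1],
    [-0.01, 0.045, 0, 0, 0, 0, -1],
    [-0.01, 0.045, 0, 0, 0, 0, -1],
    [-0.012, 0.045, 0, 0, 0, 0, -1],
    [-0.012, 0.045, 0, 0, 0, 0, -1],
    [-0.012, 0.045, 0, 0, 0, 0, -1],
    [-0.012, 0.045, 0, 0, 0, 0, -1],
    [-0.012, 0.045, 0, 0, 0, 0, -1],
  ],
)

```text
t: 2.1
eef_pos: [0.442, 0.3994, 0.3562]
eef_rot: [-2.466, -1.946, -0.003]
contact_force: [0.1, 0.7, 0.4]
opening: 0.0001
```

Emit:
servo_tool(
  commands=[
    [-0.012, 0.036, 0, 0, 0, 0, -1],
    [-0.012, 0.036, 0, 0, 0, -0.12, -1],
    [0, 0, 0.03, 0, 0, -0.12, -1],
    [0, 0, 0.03, 0, 0, -0.12, -1],
    [0, 0, 0.0, 0, 0, 0, -1],
  ],
)

```text
t: 2.6
eef_pos: [0.5162, 0.3524, 0.2941]
eef_rot: [2.073, 2.358, 0.006]
contact_force: [0.0, 0.7, -1.0]
opening: -0.0001
```

Run:
```python
from h import *
s=sensors.state();R=cv2.Rodrigues(s['eef_rot'])[0];print(s['qpos'].round(3),s['eef_pos'],R.round(3))
w=cam('wrist');p=np.load('p.npy')
T=np.eye(4);T[:3,:3]=R;T[:3,3]=s['eef_pos'];W=np.linalg.inv(T@w['tool_from_camera'])
c=dict(intrinsics=w['intrinsics'],rvec=cv2.Rodrigues(W[:3,:3])[0],tvec=W[:3,3])
f=w['frame'][:,:,::-1].copy();cv2.imwrite('pics/w1raw.png',f)
for k,v in {'press':(-.077,-.040,.09),'ball':(-.08,-.081,.09),'bend':(-.068,-.015,.09),'piv':(-.032,.045,.09),'end':(0,-.118,.09),'c1':(-.045,.085,.024),'c2':(.065,.085,.024),'c3':(.065,-.045,.024),'c4':(-.045,-.045,.024)}.items():
    u=proj(c,S2W(p,v))[0];print(k,u.round(1));cv2.circle(f,tuple(int(x) for x in u.round()),3,(0,0,255),1)
cv2.imwrite('pics/w1.png',f)
for o in('brake_lever','stand','weight_large'):
    for r in viewer.silhouettes('wrist',o): 
        print(o,round(r['confidence'],2),r['position'],r['pixels'].sum())
```

```text
[ 5.810e-01  3.690e-01  1.334e+00 -1.000e-03  1.435e+00 -1.118e+00] [0.51624246 0.35242927 0.29412876] [[-0.128  0.992  0.004]
 [ 0.992  0.128  0.001]
 [ 0.001  0.004 -1.   ]]
press [279.8 201.8]
ball [268.1 161. ]
bend [280.  227.3]
piv [267.9 287.7]
end [175.9 149.6]
c1 [296.  289.1]
c2 [217.6 312.2]
c3 [175.  221.9]
c4 [259.7 194.4]
brake_lever 0.7 [273.0, 212.7] 1566
stand 0.82 [233.7, 242.8] 13286
stand 0.6 [630.4, 155.8] 1438
weight_large 0.87 [360.3, 259.3] 1049
```

View pics/w1.png

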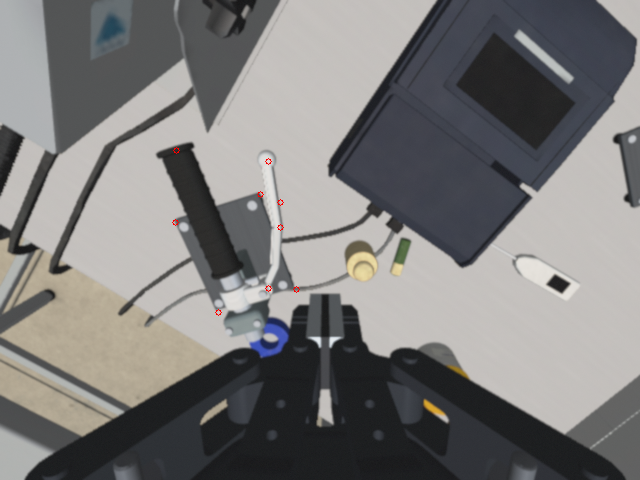

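Wrist overlay: the model points sit on the lever (ball 268,161; press point 280,202) and plate. The stand fit is good. Next I'll check the printer corner at (330,170) for clearance.

Run:
```python
from h import *
a=cam('scene');s=sensors.state();R=cv2.Rodrigues(s['eef_rot'])[0];w=cam('wrist')
T=np.eye(4);T[:3,:3]=R;T[:3,3]=s['eef_pos'];W=np.linalg.inv(T@w['tool_from_camera'])
Pa=a['intrinsics']@np.c_[cv2.Rodrigues(np.float64(a['rvec']))[0],a['tvec']];Pw=w['intrinsics']@W[:3]
for u,v in(((355.5,215.8),(330,170)),((334.5,222.5),(268,160)),((305.5,226.7),(176,150))):
    X=cv2.triangulatePoints(Pa,Pw,np.float64(u),np.float64(v));X=(X[:3]/X[3]).ravel();print(X,proj(a,X)-u)
```

```text
[0.47726164 0.35462083 0.11654077] [[ 0.01229196 -0.00048708]]
[0.47767791 0.29217242 0.09519948] [[0.34448701 0.05335279]]
[0.48005513 0.20363005 0.09087172] [[0.24987092 0.10638311]]
```

Emit:
servo_tool(
  commands=[
    [-0.008, -0.004, 0.04, 0, 0, 0, -1],
    [-0.008, -0.004, 0.04, 0, 0, 0, -1],
    [0, 0, 0.03, 0, 0, 0, -1],
    [0, 0, 0, 0, 0, 0, -1],
  ],
)

```text
t: 3.3
eef_pos: [0.5153, 0.3419, 0.1942]
eef_rot: [2.068, 2.353, 0.046]
contact_force: [0.2, 0.4, 0.6]
opening: -0.0
```

Run:
```python
from h import *
s=sensors.state();R=cv2.Rodrigues(s['eef_rot'])[0];print(s['eef_pos'].round(4),R.round(3),s['joint_vel'].round(3))
t=np.array([.5108,.3358,.074]);print('d tool',(R.T@(t-s['eef_pos'])).round(4))
D=np.array([[-.114,.994,0],[.994,.114,0],[0,0,-1]]).T
print('rot',cv2.Rodrigues(R.T@D)[0].ravel().round(3))
```

```text
[0.5153 0.3419 0.1942] [[-0.129  0.991  0.026]
 [ 0.992  0.128  0.016]
 [ 0.013  0.028 -1.   ]] [ 0.002 -0.048 -0.069 -0.002  0.022  0.007]
d tool [-0.007  -0.0086  0.1199]
rot [ 0.028 -0.013  0.015]
```

Emit:
servo_tool(
  commands=[
    [-0.007, -0.008, 0.03, 0.028, -0.013, 0.0, -1],
    [0, 0, 0.03, 0, 0, 0, -1],
    [0, 0, 0.03, 0, 0, 0, -1],
    [0, 0, 0.0, 0, 0, 0, -1],
  ],
)

```text
t: 3.7
eef_pos: [0.5141, 0.3391, 0.1117]
eef_rot: [2.071, 2.356, 0.024]
contact_force: [-0.7, -0.3, -0.2]
opening: -0.0002
```

```bash
cat > st.py <<'E'
from h import *
import sys
s=sensors.state();R=cv2.Rodrigues(s['eef_rot'])[0];print(s['t'],s['eef_pos'].round(4),R.round(3).tolist(),s['joint_vel'].round(3))
t=np.array([.5108,.3358,.074]);print('d tool',(R.T@(t-s['eef_pos'])).round(4))
D=np.array([[-.114,.994,0],[.994,.114,0],[0,0,-1]]).T
print('rot',cv2.Rodrigues(R.T@D)[0].ravel().round(3),s['contact_force'].round(2))
if len(sys.argv)>1:
    p=np.load('p.npy');w=cam('wrist');f=w['frame'][:,:,::-1].copy()
    T=np.eye(4);T[:3,:3]=R;T[:3,3]=s['eef_pos'];W=np.linalg.inv(T@w['tool_from_camera'])
    c=dict(intrinsics=w['intrinsics'],rvec=cv2.Rodrigues(W[:3,:3])[0],tvec=W[:3,3])
    def L(q,x,y):
        return S2W(p,(-.032+x*np.cos(q)-y*np.sin(q),.045+x*np.sin(q)+y*np.cos(q),.09))
    for q,col in((0,(0,0,255)),(.32,(0,200,0))):
        for x,y in((-.045,-.085),(-.048,-.126),(-.036,-.06)):
            cv2.circle(f,tuple(int(v) for v in proj(c,L(q,x,y))[0].round()),3,col,1)
    cv2.imwrite('pics/'+sys.argv[1],f)
E
python3 st.py w2.png
```

```text
3.7 [0.5141 0.3391 0.1117] [[-0.128, 0.992, 0.014], [0.992, 0.128, 0.008], [0.007, 0.015, -1.0]] [ 0.006 -0.058 -0.105  0.001  0.026  0.004]
d tool [-0.0031 -0.0042  0.0376]
rot [ 0.015 -0.007  0.015] [-0.66 -0.32 -0.21]
```

View pics/w2.png

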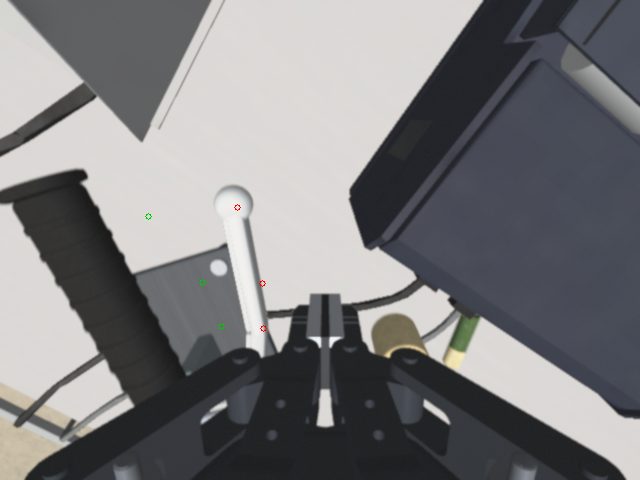

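Emit:
servo_tool(
  commands=[
    [-0.003, -0.004, 0.022, 0.015, -0.007, 0.0, -1],
    [0, -0.002, 0.018, 0, 0, 0, -1],
    [0, 0, 0, 0, 0, 0, -1],
  ],
)

```text
t: 4.05
eef_pos: [0.5149, 0.3399, 0.08]
eef_rot: [2.07, 2.356, 0.027]
contact_force: [-0.0, 0.7, -0.5]
opening: 0.0
```

```bash
python3 st.py w3.png
```

```text
4.05 [0.5149 0.3399 0.08  ] [[-0.129, 0.992, 0.015], [0.992, 0.129, 0.009], [0.007, 0.016, -1.0]] [ 0.    -0.029 -0.051 -0.001  0.021  0.001]
d tool [-0.0035 -0.0047  0.0059]
rot [ 0.016 -0.007  0.015] [-0.03  0.72 -0.49]
```

View pics/w3.png

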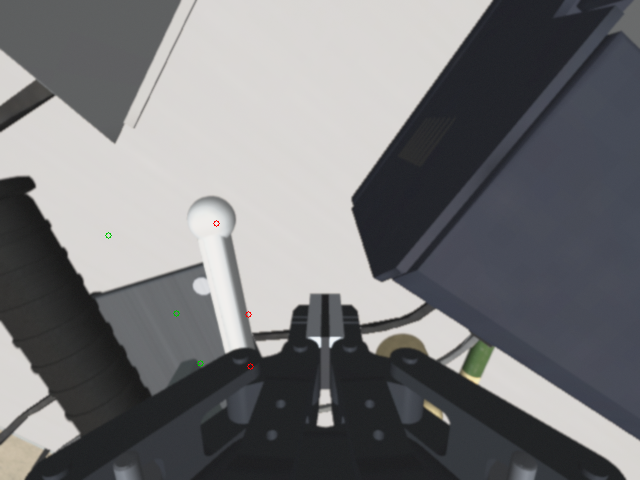

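Emit:
servo_tool(
  commands=[
    [0, -0.004, 0.008, 0.016, -0.007, 0.0, -1],
    [-0.004, -0.001, 0.001, 0, 0, 0.015, -1],
    [-0.004, 0, 0, 0, 0, 0, -1],
    [-0.004, 0, 0, 0, 0, 0, -1],
    [0, 0, 0, 0, 0, 0, -1],
  ],
)

```text
t: 4.6
eef_pos: [0.5144, 0.3281, 0.0756]
eef_rot: [2.091, 2.341, 0.012]
contact_force: [-0.4, 0.7, -0.0]
opening: -0.0002
```

```bash
python3 st.py
```

```text
4.6 [0.5144 0.3281 0.0756] [[-0.113, 0.994, 0.007], [0.994, 0.113, 0.004], [0.004, 0.008, -1.0]] [ 0.001 -0.003 -0.007  0.003 -0.002  0.   ]
d tool [ 0.008  -0.0027  0.0016]
rot [ 0.008 -0.004 -0.001] [-0.36  0.73 -0.01]
```

Emit:
servo_tool(
  commands=[
    [-0.003, -0.002, 0.002, 0.008, 0, 0, -1],
    [-0.003, -0.001, 0, 0, 0, 0, -1],
    [-0.003, 0, 0, 0, 0, 0, -1],
    [0, 0, 0, 0, 0, 0, -1],
  ],
)

```text
t: 5.0
eef_pos: [0.5124, 0.319, 0.074]
eef_rot: [-2.091, -2.338, -0.006]
contact_force: [-0.5, 3.5, -1.3]
opening: 0.0005
```

```bash
python3 st.py
```

```text
5.0 [0.5124 0.319  0.074 ] [[-0.111, 0.994, -0.001], [0.994, 0.111, 0.006], [0.007, -0.0, -1.0]] [ 0.006  0.    -0.001  0.014 -0.005 -0.   ]
d tool [0.0168 0.0003 0.0001]
rot [-0.    -0.007 -0.003] [-0.46  3.51 -1.3 ]
```

Contact is at y≈0.319 with 3.5 N, as predicted. Now I'll press in.

Emit:
servo_tool(
  commands=[
    [-0.005, 0, 0, 0, 0, 0, -1],
    [-0.005, 0, 0, 0, 0, 0, -1],
    [-0.005, 0, 0, 0, 0, 0, -1],
    [-0.005, 0, 0, 0, 0, 0, -1],
    [0, 0, 0, 0, 0, 0, -1],
  ],
)

```text
t: 5.5
eef_pos: [0.5125, 0.3045, 0.0742]
eef_rot: [-2.087, -2.329, -0.016]
contact_force: [-1.0, 5.5, -1.7]
opening: 0.0001
```

```bash
python3 st.py w4.png
```

```text
5.5 [0.5125 0.3045 0.0742] [[-0.109, 0.994, -0.004], [0.994, 0.109, 0.017], [0.017, -0.002, -1.0]] [ 0.014  0.001 -0.006  0.029 -0.008 -0.   ]
d tool [0.0313 0.0018 0.0008]
rot [-0.002 -0.017 -0.005] [-1.01  5.48 -1.66]
```

View pics/w4.png

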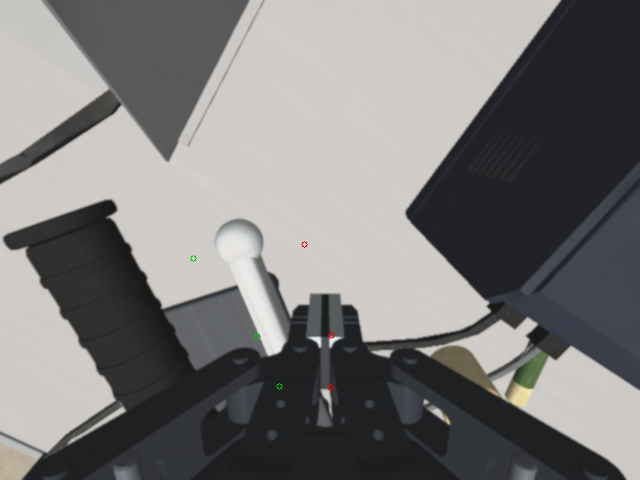

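Emit:
servo_tool(
  commands=[
    [-0.005, 0, 0, 0, -0.01, 0, -1],
    [-0.005, 0, 0, 0, -0.005, 0, -1],
    [-0.004, 0, 0, 0, 0, 0, -1],
    [0, 0, 0, 0, 0, 0, -1],
  ],
)

```text
t: 5.95
eef_pos: [0.5135, 0.297, 0.0741]
eef_rot: [-2.092, -2.331, -0.013]
contact_force: [-1.8, 6.3, -1.3]
opening: 0.0
```

Emit:
servo_tool(
  commands=[
    [-0.003, 0, 0, 0, -0.005, 0, -1],
    [-0.002, 0, 0, 0, 0, 0, -1],
  ],
)

```text
t: 6.15
eef_pos: [0.5138, 0.2956, 0.0741]
eef_rot: [-2.094, -2.33, -0.015]
contact_force: [-1.1, 6.8, -1.2]
opening: -0.0
```

Emit:
servo_tool(
  commands=[
    [-0.005, 0, 0, 0, -0.005, 0, -1],
    [-0.004, 0, 0, 0, 0, 0, -1],
  ],
)

```text
t: 6.35
eef_pos: [0.5149, 0.2909, 0.0742]
eef_rot: [-2.095, -2.329, -0.019]
contact_force: [-2.4, 11.6, -1.8]
opening: 0.0
```

Emit:
servo_tool(
  commands=[
    [-0.005, 0, 0, 0, -0.005, 0, -1],
    [-0.004, 0, 0, 0, 0, 0, -1],
  ],
)

```text
t: 6.55
eef_pos: [0.515, 0.2908, 0.0743]
eef_rot: [-2.095, -2.318, -0.034]
contact_force: [-4.1, 15.0, -3.3]
opening: 0.0001
```

```bash
python3 st.py w5.png
```

```text
6.55 [0.515  0.2908 0.0743] [[-0.101, 0.995, 0.002], [0.995, 0.101, 0.027], [0.027, 0.005, -1.0]] [-0.034 -0.016  0.027  0.089 -0.045 -0.068]
d tool [0.0451 0.0003 0.0016]
rot [ 0.005 -0.027 -0.013] [-4.14 15.   -3.31]
```

View pics/w5.png

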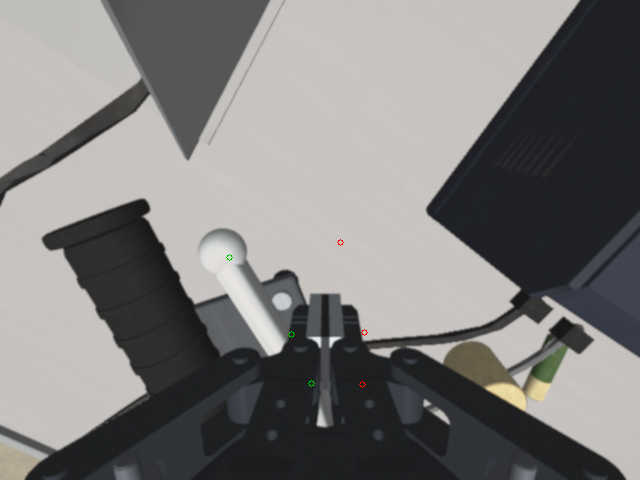

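At the stop: the force jumped from 7 to 15 N, motion stalled, and the ball at (222,252) sits on the stop marker. Holding gently for over 1 s.

Emit:
servo_tool(
  commands=[
    [-0.003, 0, 0, 0, -0.01, 0, -1],
    [-0.003, 0, 0, 0, -0.01, 0, -1],
    [-0.003, 0, 0, 0, -0.01, 0, -1],
    [-0.003, 0, 0, 0, -0.01, 0, -1],
  ],
)

```text
t: 7.0
eef_pos: [0.515, 0.2909, 0.0741]
eef_rot: [2.111, 2.326, 0.015]
contact_force: [-2.1, 10.7, -2.3]
opening: -0.0003
```

Emit:
servo_tool(
  commands=[
    [-0.003, 0, 0, 0, -0.005, 0, -1],
    [-0.003, 0, 0, 0, -0.005, 0, -1],
    [-0.003, 0, 0, 0, -0.005, 0, -1],
    [-0.003, 0, 0, 0, -0.005, 0, -1],
    [-0.003, 0, 0, 0, -0.005, 0, -1],
  ],
)

```text
t: 7.5
eef_pos: [0.5151, 0.2909, 0.074]
eef_rot: [2.114, 2.32, 0.018]
contact_force: [-1.8, 10.2, -2.2]
opening: -0.0001
```

Emit:
servo_tool(
  commands=[
    [-0.003, 0, 0, 0, -0.005, 0, -1],
    [-0.003, 0, 0, 0, -0.005, 0, -1],
    [-0.003, 0, 0, 0, -0.005, 0, -1],
    [-0.003, 0, 0, 0, -0.005, 0, -1],
    [-0.003, 0, 0, 0, -0.005, 0, -1],
  ],
)

```text
t: 8.0
eef_pos: [0.5153, 0.2909, 0.074]
eef_rot: [2.118, 2.313, 0.022]
contact_force: [-2.5, 10.5, -2.0]
opening: -0.0002
```

```bash
python3 st.py
```

```text
8.0 [0.5153 0.2909 0.074 ] [[-0.088, 0.996, 0.013], [0.996, 0.087, 0.007], [0.005, 0.014, -1.0]] [ 0.002 -0.005  0.004 -0.004 -0.009  0.012]
d tool [ 0.0451 -0.0005  0.0002]
rot [ 0.014 -0.005 -0.027] [-2.54 10.52 -2.04]
```

Emit:
servo_tool(
  commands=[
    [0.008, 0, 0, 0.01, 0, -0.015, -1],
    [0.01, 0, 0, 0, 0, -0.01, -1],
    [0.01, 0, 0, 0, 0, 0, -1],
    [0.01, 0, 0, 0, 0, 0, -1],
    [0.01, 0, 0, 0, 0, 0, -1],
    [0, 0, 0, 0, 0, 0, -1],
    [0, 0, 0, 0, 0, 0, -1],
  ],
)

```text
t: 8.7
eef_pos: [0.5086, 0.3429, 0.0741]
eef_rot: [-2.089, -2.343, -0.008]
contact_force: [-0.6, 0.4, -0.6]
opening: -0.0003
```

```bash
python3 st.py w6.png
```

```text
8.7 [0.5086 0.3429 0.0741] [[-0.114, 0.993, 0.001], [0.993, 0.114, 0.006], [0.006, 0.002, -1.0]] [ 0.006  0.004 -0.005  0.    -0.     0.004]
d tool [-0.0073  0.0014  0.0001]
rot [ 0.002 -0.006  0.   ] [-0.64  0.45 -0.55]
```

View pics/w6.png

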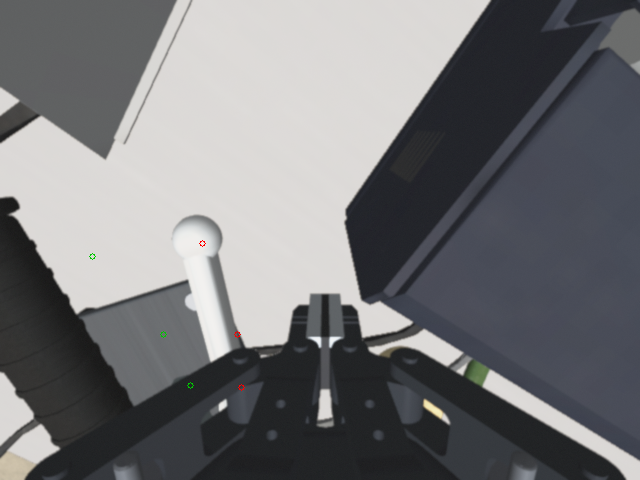

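The fingers are clear with no force reading. The ball at (197,238) is back at the rest marker, with the same small offset as before, so the lever is fully out. Pressing again.

Emit:
servo_tool(
  commands=[
    [-0.008, 0, 0, 0, 0, 0, -1],
    [-0.008, 0, 0, 0, 0, 0, -1],
    [-0.006, 0, 0, 0, 0, 0, -1],
    [-0.005, 0, 0, 0, 0, 0, -1],
    [-0.005, 0, 0, 0, -0.005, 0, -1],
    [-0.005, 0, 0, 0, -0.005, 0, -1],
    [-0.005, 0, 0, 0, -0.005, 0, -1],
    [-0.005, 0, 0, 0, -0.005, 0, -1],
  ],
)

```text
t: 9.55
eef_pos: [0.5124, 0.2958, 0.0739]
eef_rot: [2.099, 2.335, -0.004]
contact_force: [-0.4, 6.7, -2.3]
opening: 0.0002
```

Emit:
servo_tool(
  commands=[
    [-0.005, 0, 0, 0, -0.005, 0, -1],
    [-0.005, 0, 0, 0, -0.005, 0, -1],
    [-0.004, 0, 0, 0, -0.005, 0, -1],
  ],
)

```text
t: 9.85
eef_pos: [0.5141, 0.2895, 0.074]
eef_rot: [2.107, 2.327, 0.004]
contact_force: [-5.1, 19.3, -3.4]
opening: -0.0001
```

Emit:
servo_tool(
  commands=[
    [-0.003, 0, 0, 0, -0.003, 0, -1],
    [-0.003, 0, 0, 0, -0.003, 0, -1],
    [-0.003, 0, 0, 0, -0.003, 0, -1],
    [-0.003, 0, 0, 0, -0.003, 0, -1],
    [-0.003, 0, 0, 0, -0.003, 0, -1],
  ],
)

```text
t: 10.35
eef_pos: [0.5141, 0.2903, 0.0741]
eef_rot: [-2.115, -2.311, -0.028]
contact_force: [-2.8, 12.3, -2.8]
opening: 0.0003
```

```bash
for i in 1 2 3 4 5 6; do python3 st.py w7_$i.png|tail -1; done; python3 st.py w7.png
python3 - <<'E'
from h import *
cam('scene','s7.png')
E
```

```text
rot [ 0.007 -0.018 -0.025] [-2.77 12.3  -2.84]
rot [ 0.008 -0.019 -0.025] [-2.57 12.04 -2.98]
rot [ 0.007 -0.018 -0.025] [-3.2  13.07 -3.06]
rot [ 0.007 -0.018 -0.025] [-2.63 12.46 -3.35]
rot [ 0.007 -0.018 -0.025] [-3.13 12.9  -2.67]
rot [ 0.007 -0.018 -0.025] [-2.88 12.39 -3.5 ]
10.65 [0.5141 0.2903 0.0741] [[-0.089, 0.996, 0.006], [0.996, 0.089, 0.019], [0.018, 0.007, -1.0]] [ 0.     0.001  0.    -0.003 -0.    -0.001]
d tool [0.0456 0.0008 0.001 ]
rot [ 0.007 -0.018 -0.025] [-2.95 12.88 -3.52]
```

View pics/w7.png

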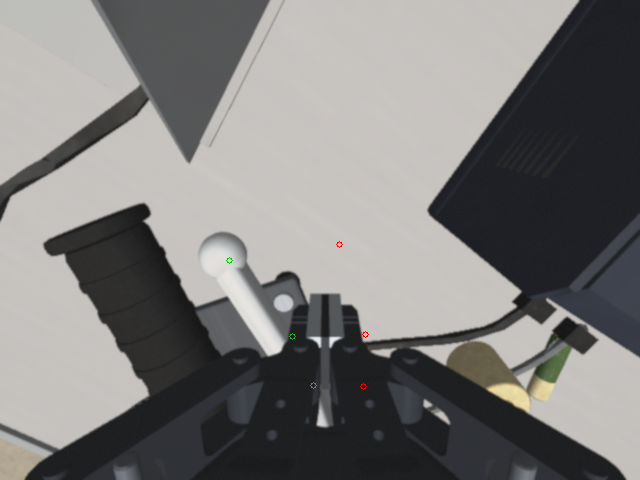

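View pics/s7.png

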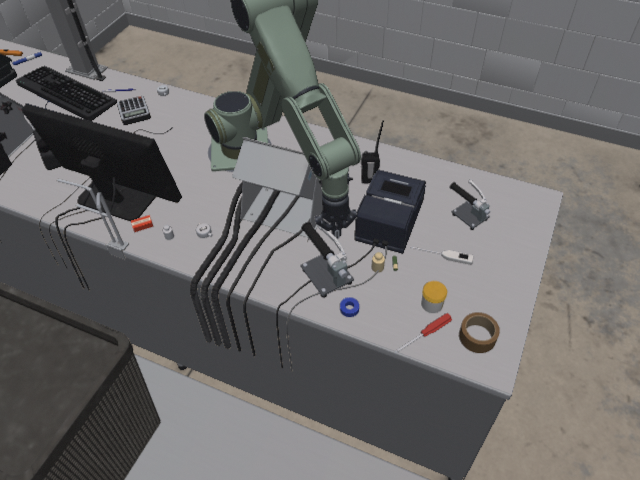

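The ball at (222,255) is on the stop marker again. The push is steady at about 13 N and doesn't decay while the arm holds, and nothing else has moved. Handing in.

```bash
python3 -c "
from h import *
print(bot.close_job());print(sensors.state()['contact_force'])"
```

```text
the job is handed in; nothing more can be done
None
the job is handed in; nothing more can be done
```

The brake lever check is done, and the job is handed in with the lever held at its stop. All times are robot time; the last reading was at 10.65 s, against the 43 s limit.

- **First press:** with the shut fingers' outer side on the blade, I pressed the lever in to its stop. The force jumped from 7 to about 15 N and the lever stopped moving, with the ball on the predicted stop position. I then held it there at about 10–11 N for about 1.5 s.
- **Release:** I took the fingers well clear, to about zero force. The picture showed the lever back at its rest position.
- **Second press:** the force peaked at about 20 N at the stop and settled to a steady 13 N. It stayed there over several readings with the arm still, and the ball was on the stop position again.

**Checks:** the ball sat about 3–6 mm off its modelled place in both the rest and stop pictures, which I put down to the stand-pose fit. The last scene picture showed the other bench items where they started. The wrist pictures at both stops showed the ball still short of the grip. There was no state reading after hand-in, so the final second of holding was not measured.

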